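Slide the milk flask into its bay

TASK

Put the milk flask (the tall one with the green upper half) away in the open bay of the wooden caddy: push it low down, on its bare steel lower half, so that it slides upright along the counter until it stands fully home against the bay's back wall. Do not lift it or tip it, never touch its green upper half or lid, and leave the orange flask, jar, bowl and mug where they are.

Things in the scene. Friction and masses are not known exactly. Their poses are not given: they have to be found in the camera images.
- flask: milk flask, loose, about 0.75 kg, an upright round cylinder 72 mm in diameter and 205 mm tall; lower half (0 to 104 mm up) bare steel, upper half green with a shoulder and a wooden lid. Origin: centre of its underside, z along its axis. It slides on the bare counter; pushed higher than about 45 mm above the counter it may tip.
- flask_top: the green upper half and lid of the milk flask, rigidly part of it, from 105 to 205 mm above its underside: not to be touched. Origin on the axis, 105 mm above the underside; same axes as the flask.
- caddy: dark wooden caddy screwed to the counter; its front is a floorless U-shaped bay open to the caddy's own -x (roughly world -y). Bay inside: 92 mm wide (y -46 to 46), back wall face at x = 36 mm, side walls 14 mm thick reach forward to x = -37 mm, all 55 mm high. Behind it a tray with two spice jars 100 mm tall, to x = 142 mm. Origin: on the counter, same point as point home.
- home (a point): point on the counter in the bay where the centre of the flask's underside is when the flask stands centred and touches the back wall; the flask goes in along the caddy's +x
- mouth (a point): point on the counter in the middle of the bay's open mouth, 37 mm in front of home
- juice_flask: juice flask, same shape and size as the milk flask but orange on top; bystander. Origin: centre of its underside.
- muesli_jar: closed jar, 84 mm in diameter, 130 mm tall, tan with a steel lid; bystander. Origin: centre of its underside.
- bowl: green glass bowl, 120 mm across the rim, 60 mm tall; bystander. Origin: centre of its underside.
- mug: white mug, 76 mm in diameter, 85 mm tall, handle at its +y; bystander. Origin: centre of its underside.
Things that resemble listed ones, but are neither listed nor needed, are in the scene too. What is shaped like the flask but purple is not meant.

How it is judged:
By the outcome, as a careful person would: the job done as asked, in the order asked, and still so for the second after the job is handed in, with the robot touching nothing.
It also fails if it takes over 58 s, if anything falls off the work surface, if the arm or the gripper's body presses on something with over 40 N, if the wrist force passes 120 N, or if a joint passes its speed limit or range.

ROBOT

A 6-joint arm with a two-finger parallel gripper is mounted at the origin on the work surface. World frame = base frame: x ahead of the robot, y to its left, z up, the work surface at z = 0. Lengths are in mm, angles in rad, forces in N, time in s.
With the tool pointing down it reaches from about 300 to 775 mm from the base axis. Payload 14.6 kg.
Tool frame: the origin (TCP) lies midway between the tips of the shut fingers; the grasp point (between the pads) lies 19 mm behind it; z points along the fingers, y is the line along which they close (so a half turn about z gives the same grasp; the last joint's range is limited). The gripper opens to 94 mm and grips with 3 to 60 N. Pads are 16 mm wide; open, the fingers measure 119 mm over their backs; the gripper's body (75 mm by 177 mm) begins 78 mm behind the grasp point.
Start: joints at [1.268, 0.3, 1.521, -0, 1.321, -0.067], TCP at [128.489, 534.771, 205.446] pointing down, gripper open.
Joint ranges: [-3.03, 3.03], [-0.79, 2.21], [0.23, 2.52], [-1.04, 4.18], [0, 3.07], [-2.55, 2.55]. Speed limits (rad/s): [2.22, 2.22, 2.57, 3.14, 3.14, 3.14].

INTERFACE

Orientations are given as [roll, pitch, yaw] about the fixed x, y, z axes, in that order (R = Rz(yaw) Ry(pitch) Rx(roll)).
In Python, from cell import manip, camera gives the robot as it stands.
- The arm moves only by the tool move_arm, never from a script. Its arguments are lists of equal length, an entry for each row: "dp": the shift along the world's x, y, z in mm, a list of three; "rotation": the turn, a rotation vector about the world's x, y, z in rad, a list of three; "hand": the opening, from 0 (shut) to 1 (fully open). A call has 1 to 10 rows; each row shifts and turns the commanded pose from where the row before left it; what a row does not reach is not made up. A row lasts 1/8 s, in which the tool goes at most 62.5 mm and 10.7 degrees, less where a joint would pass 70% of its speed; a pose out of reach is approached as far as the arm can. A call with a gripper value outside its range is refused whole. The fingers move at their own pace and stop on an object; "newtons" is the grip in N (left out, the last holds). Time passes only in rows, so rows that do not move let the fingers close. It gives the time, the measured TCP pose, the force, the opening and the grip force at its end, in the units of the state.
- manip.read_state(): the state, without advancing time (a new reading comes with each control period).
- camera(name): name is "side" or "top" or "wrist"; returns a dict with "image" (420x560x3 uint8, red, green, blue), "fx", "fy", "cx", "cy" (pixels), "R" (3x3) and "t" (3): a world point X has camera coordinates R X + t; the wrist camera has in their place "mount" (4x4, takes a point from camera to tool coordinates, whose origin is the TCP and whose axes are the flange's). Camera axes: x right, y down, z forward; pixel columns grow to the right and rows downward; lengths in mm; the calibration is good to about 2 mm. A picture is of the moment at which its call begins: read the wrist's pose just before it. There is no depth.
- manip.sign_off(): hands the job in; it is judged then, once.
The state is a dict: "clock": time; "joints": joint angles; "qd": joint speeds; "effort": joint torques, N m; "eef_pos": TCP position; "eef_rot": TCP orientation; "wrist_force": force on the tool from outside, world axes, zero at the start; "moment": the same for the moment, N m; "finger_gap": finger opening in mm; "finger_force": force on a finger pad.
Only numpy, scipy, OpenCV 4.12 (cv2) and the standard library are available. Lean on these libraries where they do the work, as an engineer would, in place of code of your own. Each camera call takes 0.05 s, during which the arm holds its last target. There are 200 camera calls.

## Working session

There is one attempt and no reset: what is moved stays moved. The work goes in short steps, Python scripts to look and compute and a tool call to move; the robot and the scene stay as the last step left them, time stands still between calls to the robot, and variables do not carry over. Pictures are saved under pics/ and viewed, at most 13 in all, crops included, and the job is handed in when it is done.

Besides the shell and the picture viewer there is one more tool, called after "Call:" as name(argument=value, ...) on one line, values as JSON. move_arm: Moves the arm, as the interface text tells. Its arguments: {"type":"object","properties":{"dp":{"type":"array","items":{"type":"array","items":{"type":"number"}}},"rotation":{"type":"array","items":{"type":"array","items":{"type":"number"}}},"hand":{"type":"array","items":{"type":"number"}},"newtons":{"type":"number"}},"required":["dp","rotation","hand"]}

```bash
mkdir -p pics; python3 - <<'E'
from cell import manip,camera
import cv2,numpy as np
for n in("side","top"):
    c=camera(n);cv2.imwrite(f"pics/{n}0.png",c["image"][:,:,::-1]);np.savez(f"{n}.npz",**c)
    print(n,c["fx"],c["cx"],c["cy"],np.round(c["R"],3).tolist(),np.round(c["t"]),(-c["R"].T@c["t"]).round())
s=manip.read_state();print(s["eef_pos"],s["eef_rot"],s["clock"],s["finger_gap"])
E
```

```text
side 428.82770183334713 281.54048887471083 206.63238501211342 [[0.763, -0.646, -0.02], [-0.431, -0.485, -0.761], [0.481, 0.59, -0.648]] [-436.  305.  882.] [  40. -654.  795.]
top 458.5523826517821 275.7807551639834 207.3404092052118 [[-0.054, -0.999, 0.003], [-0.977, 0.052, -0.205], [0.204, -0.014, -0.979]] [  -0.  553. 1151.] [ 305.  -13. 1240.]
[128.42746846 534.58490871 204.99388052] [-3.14066331e+00 -7.88621267e-05  2.90575620e+00] 0.1 94.1427609044741
```

View pics/side0.png

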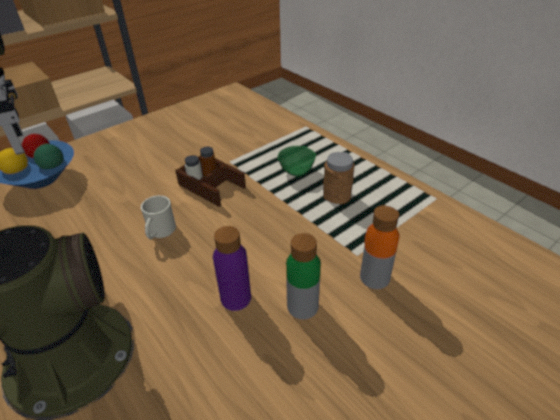

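View pics/top0.png

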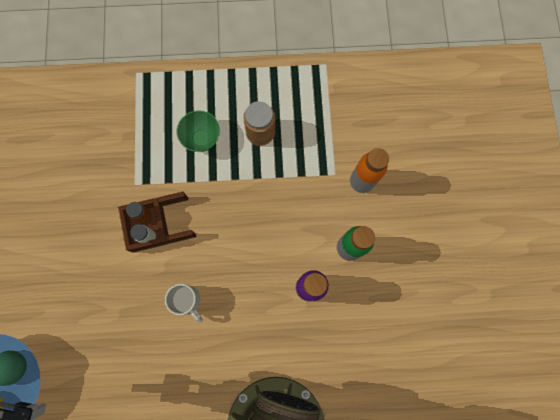

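Candidates: green-over-steel flask at side (303,280) / top (355,243). Purple flask at side (233,270) / top (312,286). Orange flask at side (380,250) / top (370,168). The green bowl is at top (198,131). By the description it's the green-over-steel one. The caddy is at top (155,222), with its mouth facing right (world -y). Next are close crops to check.

```bash
python3 - <<'E'
import cv2,numpy as np
s=np.load("side.npz")["image"][:,:,::-1];t=np.load("top.npz")["image"][:,:,::-1]
a=cv2.resize(s[220:330,260:360],None,fx=4,fy=4,interpolation=2)
b=cv2.resize(t[185:260,110:210],None,fx=4,fy=4,interpolation=2)
im=np.zeros((440,800,3),np.uint8);im[:,:400]=a;im[:300,400:]=b
cv2.imwrite("pics/crop.png",im)
E
```

```text
(no output)
```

View pics/crop.png

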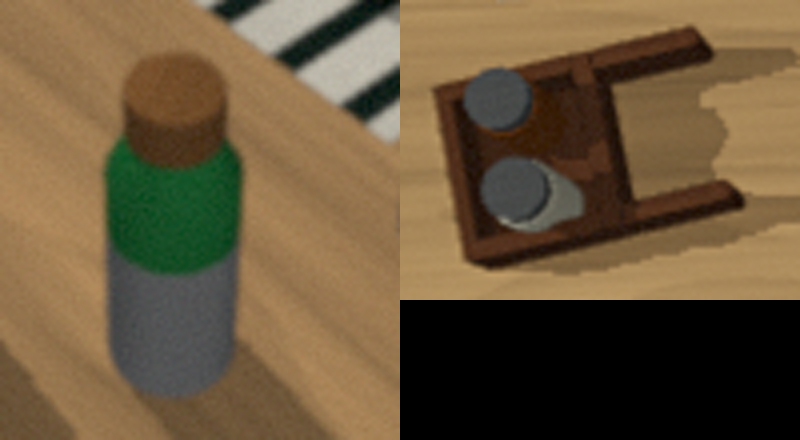

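The crop confirms the green-over-steel flask. The caddy's top-rim corners show at crop (437,88), (695,27), (727,182) and (467,262). Next I'll work out positions.

```bash
cat >h.py <<'E'
import cv2,numpy as np
def ray(c,p):
    p=np.atleast_2d(p).astype(float)
    d=np.c_[(p[:,0]-c["cx"])/c["fx"],(p[:,1]-c["cy"])/c["fy"],np.ones(len(p))]@c["R"]
    return -c["R"].T@c["t"],d
def onz(c,p,z):
    o,d=ray(c,p);return (o+d*((z-o[2])/d[:,2])[:,None])[:,:2]
def blob(im,lo,hi,box):
    x0,y0,x1,y1=box;h=cv2.cvtColor(im,cv2.COLOR_RGB2HSV);m=cv2.inRange(h,lo,hi);k=np.zeros_like(m);k[y0:y1,x0:x1]=m[y0:y1,x0:x1]
    n,l,s,_=cv2.connectedComponentsWithStats(k);i=1+s[1:,4].argmax()
    return np.argwhere(l==i)[:,::-1]
def bearing(c,px):
    o,d=ray(c,px);a=np.unwrap(np.arctan2(d[:,1],d[:,0])) if 0 else np.arctan2(d[:,1],d[:,0])
    return o,(a.min()+a.max())/2
def cross(A,B):
    (o,a),(p,b)=A,B
    M=np.c_[[np.cos(a),np.sin(a)],[-np.cos(b),-np.sin(b)]];s=np.linalg.solve(M,p[:2]-o[:2]);return o[:2]+s[0]*np.array([np.cos(a),np.sin(a)])
E
python3 - <<'E'
from h import *
S=dict(np.load("side.npz"));T=dict(np.load("top.npz"))
def flask(nm,lo,hi,bs,bt):
    ps,pt=blob(S["image"],lo,hi,bs),blob(T["image"],lo,hi,bt)
    print(nm,len(ps),len(pt),cross(bearing(S,ps),bearing(T,pt)).round(1), [p.min(0).tolist()+p.max(0).tolist() for p in(ps,pt)])
flask("milk",(50,100,30),(85,255,255),(270,220,340,330),(330,215,390,270))
flask("purple",(125,100,20),(165,255,255),(200,220,260,330),(290,260,340,310))
flask("orange",(3,190,130),(14,255,255),(350,200,410,300),(340,140,400,200))
g=lambda q:np.array(q)/4+[110-100-.4,185-.4]
q=np.array([(437,88),(467,262),(695,27),(727,182),(702,47),(610,85),(632,200)])
L=np.array([(142,-60),(142,60),(-37,-60),(-37,46),(-37,-46),(36,-46),(36,46)],float)
W=onz(T,g(q),55);lc,wc=L.mean(0),W.mean(0);A,B=L-lc,W-wc
th=np.arctan2((A[:,0]*B[:,1]-A[:,1]*B[:,0]).sum(),(A*B).sum())
R=np.array([[np.cos(th),-np.sin(th)],[np.sin(th),np.cos(th)]])
print("caddy",(wc-R@lc).round(1),th,"res",(W-wc-A@R.T).round(1).tolist())
home=wc-R@lc;u=R[:,0]
for k in(0,-37,-100):print(k,(home+k*u).round(1))
for n,p,z in(("mug",(182,299),85),("jar",(259,114),130),("bowl",(198,131),60)):print(n,onz(T,[p],z).round())
# steel base centre of milk in top/side: bottom
E
```

```text
milk 855 316 [ 442.9 -224.6] [[287, 255, 319, 288], [342, 227, 372, 256]]
purple 1742 294 [ 342.3 -107.8] [[214, 246, 250, 310], [296, 271, 327, 300]]
orange 534 283 [ 631.3 -274.1] [[367, 225, 397, 256], [357, 153, 383, 180]]
caddy [542.7 233.5] 1.7549708762511753 res [[1.0, -0.6], [2.7, 0.1], [0.6, 5.0], [-0.5, 4.9], [0.5, 3.1], [-8.7, -7.7], [4.3, -4.9]]
0 [542.7 233.5]
-37 [549.4 197.1]
-100 [561.  135.2]
mug [[328. 214.]]
jar [[785.   1.]]
bowl [[775. 170.]]
```

Call:
move_arm(dp=[[0,0,50],[30,-20,40],[45,-40,20],[50,-45,10],[50,-50,0],[50,-50,0],[50,-55,0],[50,-55,0],[40,-50,0],[0,0,0]], rotation=[[0,0,0],[0,0,-0.1],[0,0,-0.12],[0,0,-0.12],[0,0,-0.12],[0,0,-0.12],[0,0,-0.12],[0,0,-0.12],[0,0,-0.1],[0,0,0]], hand=[0.45,0.45,0.45,0.45,0.45,0.45,0.45,0.45,0.45,0.45], newtons=40)

```text
clock: 1.35
eef_pos: [462.0, 201.4, 323.6]
eef_rot: [-3.14, 0.0, 1.98]
wrist_force: [-0.0, -0.5, -0.1]
finger_gap: 42.5
finger_force: 0.0
```

```bash
cat >>h.py <<'E'
from scipy.spatial.transform import Rotation as Ro
def wristcam():
    from cell import manip,camera
    s=manip.read_state();c=camera("wrist")
    M=np.array(c["mount"]);Rt=Ro.from_euler("xyz",s["eef_rot"]).as_matrix()
    Rw=Rt@M[:3,:3];o=np.array(s["eef_pos"])+Rt@M[:3,3]
    c["R"]=Rw.T;c["t"]=-Rw.T@o;return s,c
E
python3 - <<'E'
from h import *
s,c=wristcam();np.savez("w1.npz",**c);cv2.imwrite("pics/w1.png",c["image"][:,:,::-1])
print(s["clock"],s["eef_pos"],s["eef_rot"],s["joints"],s["finger_gap"]);print(np.round(c["mount"],2),c["fx"])
E
```

```text
1.35 [461.96548036 201.38700632 323.60309055] [-3.14023032e+00  2.57654237e-04  1.97959834e+00] [ 3.38596327e-01  1.32726194e-01  1.45267536e+00 -3.52615581e-04
  1.55753200e+00 -7.02005933e-02] 42.45416328838654
[[  -0.     -0.97   -0.25   72.55]
 [   1.     -0.     -0.     -0.27]
 [   0.     -0.25    0.97 -178.68]
 [   0.      0.      0.      1.  ]] 351.47703126202737
```

View pics/w1.png

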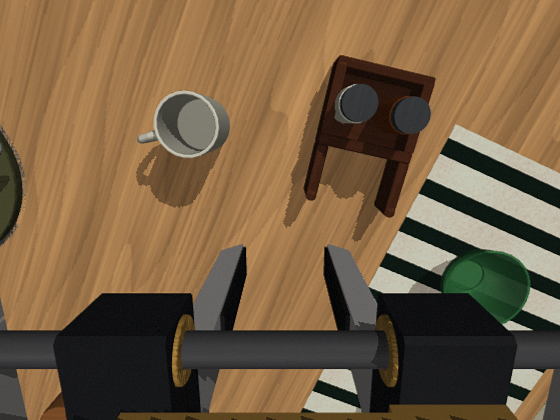

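The wrist view shows the caddy at (300-437, 55-217), with its mouth facing down in the picture. The mug is at (190,123) and the bowl at (487,287). I'll enlarge the caddy for its corners.

```bash
python3 - <<'E'
from h import *
w=np.load("w1.npz")["image"][:,:,::-1]
cv2.imwrite("pics/w1c.png",cv2.resize(w[125:225,295:425],None,fx=6,fy=6,interpolation=2))
E
```

```text
(no output)
```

View pics/w1c.png

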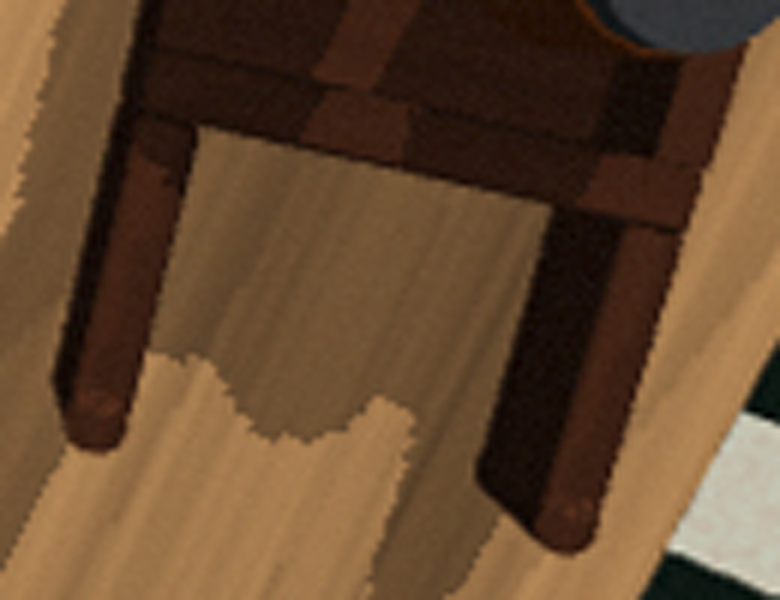

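The crop shows the bay's rim clearly: inner corners at (198,128) and (618,217), rounded arm tips at (97,453) and (568,553).

```bash
python3 - <<'E'
from h import *
c=dict(np.load("w1.npz"))
q=np.array([(198,128),(618,217),(682,230),(97,453),(568,553),(132,410),(537,500),(600,520)])
L=np.array([(36,46),(36,-46),(36,-60),(-37,53),(-37,-53),(-30,46),(-30,-46),(-30,-60)],float)
W=onz(c,(q+.5)/6-.5+[295,125],55);lc,wc=L.mean(0),W.mean(0);A,B=L-lc,W-wc
th=np.arctan2((A[:,0]*B[:,1]-A[:,1]*B[:,0]).sum(),(A*B).sum())
R=np.array([[np.cos(th),-np.sin(th)],[np.sin(th),np.cos(th)]])
home=wc-R@lc
print("home",home.round(1),th,"scale",np.sqrt((B**2).sum()/(A**2).sum()),"res",((W-wc)@R-A).round(1).tolist())
for k in(-37,-100):print(k,(home+k*R[:,0]).round(1))
E
```

```text
home [545.2 238.2] 1.7749864485934708 scale 0.9853836389039887 res [[-1.4, 0.0], [-1.4, 1.1], [-1.3, 1.1], [-0.4, -1.7], [-1.2, -1.9], [3.4, 0.0], [1.9, 1.0], [0.4, 0.3]]
-37 [552.7 202. ]
-100 [565.4 140.3]
```

Call:
move_arm(dp=[[-6,-50,10],[-6,-50,10],[-6,-50,0],[-6,-50,0],[-6,-50,0],[-6,-50,0],[-6,-50,0],[-6,-50,0],[-6,-50,0],[-6,-50,0]], rotation=[[0,0,-0.09],[0,0,-0.09],[0,0,-0.09],[0,0,-0.09],[0,0,-0.09],[0,0,-0.09],[0,0,-0.09],[0,0,-0.09],[0,0,-0.09],[0,0,-0.09]], hand=[0.45,0.45,0.45,0.45,0.45,0.45,0.45,0.45,0.45,0.45])

```text
clock: 2.65
eef_pos: [400.5, -295.9, 344.4]
eef_rot: [3.141, -0.0, 1.085]
wrist_force: [0.4, 0.7, 0.1]
finger_gap: 42.4
finger_force: 0.0
```

Call:
move_arm(dp=[[0,0,0],[0,0,0],[0,0,0],[0,0,0],[0,0,0],[0,0,0],[0,0,0]], rotation=[[0.09,-0.048,0],[0.09,-0.048,0],[0.09,-0.048,0],[0.09,-0.048,0],[0.09,-0.048,0],[0.09,-0.048,0],[0,0,0]], hand=[0.45,0.45,0.45,0.45,0.45,0.45,0.45])

```text
clock: 3.52
eef_pos: [400.5, -295.2, 343.4]
eef_rot: [3.141, -0.613, 1.086]
wrist_force: [-0.2, -0.2, -0.4]
finger_gap: 42.7
finger_force: 0.0
```

```bash
python3 - <<'E'
from h import *
s,c=wristcam();np.savez("w2.npz",**c);cv2.imwrite("pics/w2.png",c["image"][:,:,::-1])
R=Ro.from_euler("xyz",s["eef_rot"]).as_matrix()
print(s["clock"],s["eef_pos"],R.round(3),s["joints"])
E
```

```text
3.525 [ 400.46606708 -295.19561387  343.42819258] [[ 0.381  0.885  0.269]
 [ 0.724 -0.466  0.508]
 [ 0.575  0.001 -0.818]] [-0.99011108  0.2321493   1.40203317  0.54314005  1.79786329 -0.45919559]
```

View pics/w2.png

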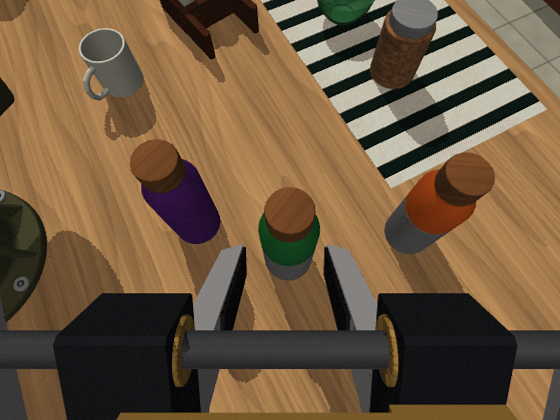

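The wrist view shows the green flask at (288,235), between the finger tips in the picture and ahead of them. Purple is to the left at (180,195), orange to the right at (440,205). I'll refine the flask's position with this view.

```bash
python3 - <<'E'
from h import *
S=dict(np.load("side.npz"));T=dict(np.load("top.npz"));C=dict(np.load("w2.npz"))
g=((50,100,30),(85,255,255))
bs=bearing(S,blob(S["image"],*g,(270,220,340,330)));bt=bearing(T,blob(T["image"],*g,(330,215,390,270)))
bw=bearing(C,blob(C["image"],*g,(245,180,325,290)))
print([cross(a,b).round(1) for a,b in((bs,bt),(bs,bw),(bt,bw))],bw[1])
px=blob(C["image"],(0,130,50),(20,255,220),(250,180,330,250));(x,y),_,_=cv2.fitEllipse(cv2.convexHull(px[px[:,1]<232].astype(np.int32)));print(len(px),onz(C,[(288,212),(x,y)],205))
E
```

```text
[array([ 442.9, -224.6]), array([ 444.1, -223.3]), array([ 443.1, -224.9])] 1.0461949446319412Traceback (most recent call last):
  File "<stdin>", line 7, in <module>
cv2.error: OpenCV(4.12.0) /io/opencv/modules/imgproc/src/shapedescr.cpp:361: error: (-201:Incorrect size of input array) There should be at least 5 points to fit the ellipse in function 'fitEllipseNoDirect'
```

Call:
move_arm(dp=[[0.5,-9,-45],[0,0,-50],[0,0,-50],[0,0,-50],[0,0,-50],[0,0,-45],[0,0,-31],[0,0,0],[0,0,0]], rotation=[[0,0,0],[0,0,0],[0,0,0],[0,0,0],[0,0,0],[0,0,0],[0,0,0],[0,0,0],[0,0,0]], hand=[0.45,0.45,0.45,0.45,0.45,0.45,0.45,0.45,0.45])

```text
clock: 4.7
eef_pos: [401.6, -304.9, 24.9]
eef_rot: [3.136, -0.61, 1.09]
wrist_force: [0.5, -0.0, 0.5]
finger_gap: 42.3
finger_force: 0.0
```

Call:
move_arm(dp=[[9.4,17.6,-2],[9.4,17.6,0],[2.3,4.4,0],[2.3,4.4,0],[2.3,4.4,0],[2.3,4.4,0],[2.3,4.4,0],[0,0,0]], rotation=[[0,0,0],[0,0,0],[0,0,0],[0,0,0],[0,0,0],[0,0,0],[0,0,0],[0,0,0]], hand=[0.45,0.45,0.45,0.45,0.45,0.45,0.45,0.45])

```text
clock: 5.7
eef_pos: [431.2, -247.3, 21.4]
eef_rot: [3.138, -0.612, 1.087]
wrist_force: [-0.3, -1.1, 0.6]
finger_gap: 42.1
finger_force: 0.7
```

```bash
cat >>h.py <<'E'
def look(name):
    from cell import manip,camera
    g=((50,100,30),(85,255,255));B=[];ims=[]
    for n in("side","top"):
        c=camera(n);ims.append(c["image"][:,:,::-1]);im=c["image"].copy()
        if n=="side": cv2.circle(im,(297,160),26,(0,0,0),-1)
        else: cv2.circle(im,(198,131),26,(0,0,0),-1)
        im[:, :75]=0
        p=blob(im,*g,(0,0,560,420));B.append(bearing(c,p));print(n,len(p),p.mean(0).round())
    s,c=wristcam()
    cv2.imwrite(f"pics/{name}.png",np.hstack([cv2.resize(i,(400,300)) for i in ims]))
    f=cross(*B);home=np.array([545.2,238.2]);u=np.array([-.203,.979]);n=np.array([-u[1],u[0]])
    print("t",s["clock"],"tcp",s["eef_pos"].round(1),"F",s["wrist_force"].round(1),"flask",f.round(1),"along,lat",((f-home)@u).round(1),((f-home)@n).round(1))
E
python3 -c "from h import *;look('p1')"
```

```text
side 103 [313. 276.]
top 410 [146. 127.]
t 5.8 tcp [ 431.1 -247.4   21.4] F [ 1.  -1.3  0.2] flask [1624.5  923. ] along,lat 451.3 -1195.7
```

View pics/p1.png

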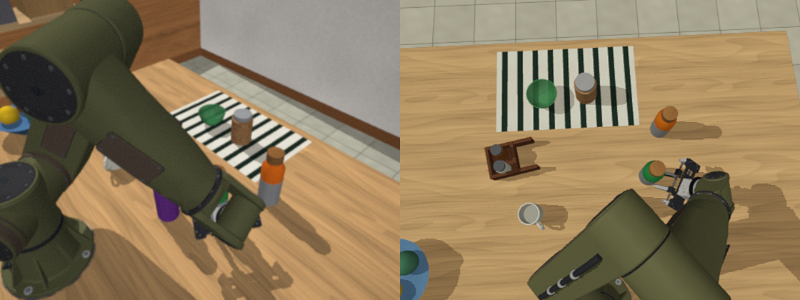

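Call:
move_arm(dp=[[2.3,4.4,0],[4.7,8.8,0],[7,13.2,0],[7,13.2,0],[7,13.2,0],[7,13.2,0],[7,13.2,0],[7,13.2,0],[4.7,8.8,0],[2.3,4.4,0]], rotation=[[0,0,0],[0,0,0],[0,0,0],[0,0,0],[0,0,0],[0,0,0],[0,0,0],[0,0,0],[0,0,0],[0,0,0]], hand=[0.45,0.45,0.45,0.45,0.45,0.45,0.45,0.45,0.45,0.45])

```text
clock: 7.1
eef_pos: [487.3, -141.3, 21.3]
eef_rot: [3.138, -0.612, 1.087]
wrist_force: [-2.2, -3.4, 0.2]
finger_gap: 42.1
finger_force: 1.8
```

```bash
cat >>h.py <<'E'
def look2(name=None):
    from cell import manip,camera
    g=((50,100,30),(85,255,255))
    T=camera("top");im=T["image"].copy();im[:188,125:340]=0
    s,c=wristcam();pt=blob(im,*g,(130,100,400,300));pw=blob(c["image"],*g,(210,60,350,330))
    f=cross(bearing(T,pt),bearing(c,pw));home=np.array([545.2,238.2]);u=np.array([-.203,.979]);n=np.array([-u[1],u[0]])
    if name: cv2.imwrite(f"pics/{name}.png",np.hstack([cv2.resize(i[:,:,::-1],(400,300)) for i in(T["image"],c["image"])]))
    print(len(pt),pt.mean(0).round(),len(pw),pw.mean(0).round());h=s["eef_rot"][2];hs=np.array([np.cos(h),np.sin(h)]);d=f-s["eef_pos"][:2]
    print("t",s["clock"],"tcp",s["eef_pos"].round(1),"rot",np.round(s["eef_rot"],3),"F",s["wrist_force"].round(1),"flask",f.round(1),"rel fwd,left",(d@hs).round(1),(-d[0]*hs[1]+d[1]*hs[0]).round(1),"caddy along,lat",((f-home)@u).round(1),((f-home)@n).round(1))
E
python3 -c "from h import *;look2('p2')"
```

```text
291 [308. 225.] 19194 [280. 128.]
t 7.15 tcp [ 487.4 -141.1   21.3] rot [ 3.138 -0.612  1.087] F [-0.8 -0.9  0.2] flask [ 501.7 -111.3] rel fwd,left 33.1 1.2 caddy along,lat -333.3 113.5
```

View pics/p2.png

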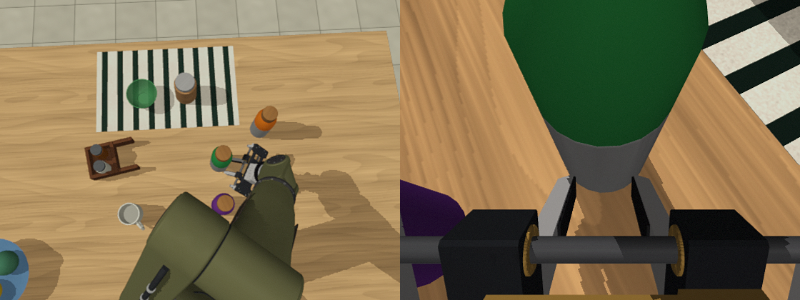

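The flask is upright in the fork, with its steel half between the fingers at the right panel's (600,165). Purple is clear on the left. I'll continue.

Call:
move_arm(dp=[[4,7.5,0],[8,14.6,0],[9.6,17.5,0],[11,20,0],[11,20,0],[11,20,0],[11,20,0],[9.6,17.5,0],[6,11,0],[2.4,4.4,0]], rotation=[[0,0,0],[0,0,0],[0,0,0],[0,0,0],[0,0,0],[0,0,0],[0,0,0],[0,0,0],[0,0,0],[0,0,0]], hand=[0.45,0.45,0.45,0.45,0.45,0.45,0.45,0.45,0.45,0.45])

```text
clock: 8.45
eef_pos: [570.7, 11.2, 21.3]
eef_rot: [3.138, -0.612, 1.087]
wrist_force: [-2.1, -3.6, 0.6]
finger_gap: 42.3
finger_force: 2.1
```

```bash
python3 -c "from h import *;look2('p3')"
```

```text
284 [248. 197.] 19222 [280. 128.]
t 8.5 tcp [570.8  11.3  21.3] rot [ 3.138 -0.612  1.087] F [-0.6 -0.2  0.6] flask [585.3  41.5] rel fwd,left 33.4 1.2 caddy along,lat -200.8 0.7
```

Call:
move_arm(dp=[[-7,-13.2,0],[-7,-13.3,0],[8,-2,0],[8.5,-2,0],[8.5,-1,0],[8.5,-1,0],[8.5,-1,0],[0,0,0],[0,0,0]], rotation=[[0,0,0],[0,0,0],[0,0,0.1376],[0,0,0.1376],[0,0,0.1376],[0,0,0.1376],[0,0,0.1376],[0,0,0],[0,0,0]], hand=[0.45,0.45,0.45,0.45,0.45,0.45,0.45,0.45,0.45])

```text
clock: 9.68
eef_pos: [598.0, -23.4, 21.1]
eef_rot: [3.139, -0.613, 1.771]
wrist_force: [-0.1, 0.1, -0.2]
finger_gap: 41.9
finger_force: 0.0
```

```bash
python3 -c "from h import *;look2('p4')"
```

```text
284 [247. 197.] 7526 [284.  87.]
t 9.725 tcp [598.  -23.3  21.3] rot [ 3.139 -0.612  1.771] F [-0.2  0.4  0.5] flask [583.8  41.3] rel fwd,left 66.2 1.0 caddy along,lat -200.6 2.2
```

View pics/p4.png

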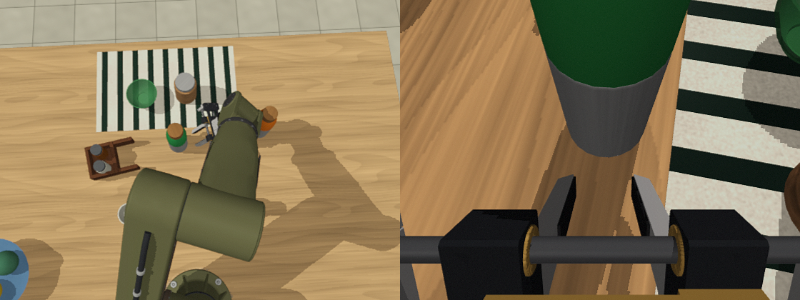

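Call:
move_arm(dp=[[-2.4,15,0],[-2,10,0],[-2,10,0],[-3,14.7,0],[-4.1,19.6,0],[-4.1,19.6,0],[-4.1,19.6,0],[-4.1,19.6,0],[-3,14.7,0],[-2,10,0]], rotation=[[0,0,0],[0,0,0],[0,0,0],[0,0,0],[0,0,0],[0,0,0],[0,0,0],[0,0,0],[0,0,0],[0,0,0]], hand=[0.45,0.45,0.45,0.45,0.45,0.45,0.45,0.45,0.45,0.45])

```text
clock: 11.02
eef_pos: [567.6, 130.9, 21.3]
eef_rot: [3.138, -0.612, 1.775]
wrist_force: [1.4, -4.0, 1.4]
finger_gap: 42.3
finger_force: 2.0
```

```bash
python3 -c "from h import *;look2('p5')"
```

```text
334 [201. 208.] 19269 [280. 129.]
t 11.075 tcp [567.4 131.7  21.4] rot [ 3.138 -0.612  1.776] F [ 1.4 -0.1  0. ] flask [559.  163.3] rel fwd,left 32.7 1.8 caddy along,lat -76.1 1.7
```

View pics/p5.png

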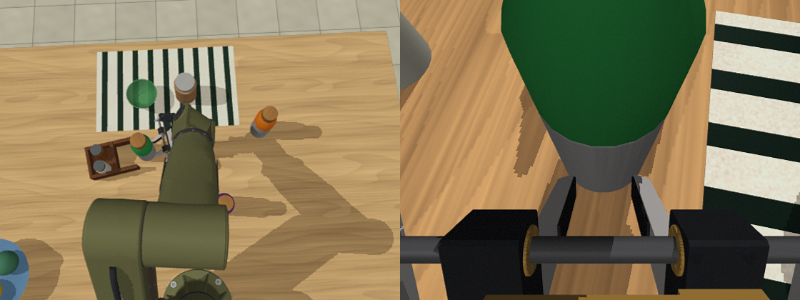

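The flask is at the bay mouth, centred within about 2 mm. I'll push in, slowing at the end.

Call:
move_arm(dp=[[-1,4.9,0],[-2,9.8,0],[-2,9.8,0],[-2,9.8,0],[-2,9.8,0],[-2,9.8,0],[-1.4,6.9,0],[-0.8,3.9,0],[0,0,0]], rotation=[[0,0,0],[0,0,0],[0,0,0],[0,0,0],[0,0,0],[0,0,0],[0,0,0],[0,0,0],[0,0,0]], hand=[0.45,0.45,0.45,0.45,0.45,0.45,0.45,0.45,0.45])

```text
clock: 12.25
eef_pos: [554.5, 195.0, 21.4]
eef_rot: [3.138, -0.612, 1.775]
wrist_force: [-0.3, -1.0, -0.3]
finger_gap: 42.4
finger_force: 0.3
```

```bash
python3 -c "from h import *;look2('p6')"
```

```text
382 [176. 213.] 19039 [280. 128.]
t 12.3 tcp [554.6 194.9  21.4] rot [ 3.138 -0.613  1.775] F [-0.3 -0.5  0. ] flask [545.8 228.4] rel fwd,left 34.6 1.8 caddy along,lat -9.7 1.4
```

Call:
move_arm(dp=[[-0.4,2,0],[-0.4,2,0],[-0.4,2,0],[-0.2,1,0]], rotation=[[0,0,0],[0,0,0],[0,0,0],[0,0,0]], hand=[0.45,0.45,0.45,0.45])

```text
clock: 12.85
eef_pos: [553.3, 201.7, 21.3]
eef_rot: [3.138, -0.612, 1.775]
wrist_force: [1.5, -4.4, 0.5]
finger_gap: 42.2
finger_force: 1.6
```

Call:
move_arm(dp=[[-0.2,1,0],[-0.2,1,0]], rotation=[[0,0,0],[0,0,0]], hand=[0.45,0.45])

```text
clock: 13.1
eef_pos: [553.0, 203.5, 21.3]
eef_rot: [3.138, -0.612, 1.775]
wrist_force: [1.5, -9.0, 0.4]
finger_gap: 42.3
finger_force: 3.6
```

Call:
move_arm(dp=[[-0.2,1,0],[-0.2,1,0]], rotation=[[0,0,0],[0,0,0]], hand=[0.45,0.45])

```text
clock: 13.35
eef_pos: [553.2, 204.2, 21.3]
eef_rot: [3.137, -0.61, 1.775]
wrist_force: [2.6, -20.7, 3.4]
finger_gap: 42.3
finger_force: 9.2
```

The force rose to about 20 N with the TCP 35 mm short of home, which fits the flask being against the back wall. I'll back off and check.

Call:
move_arm(dp=[[0.2,-1,0],[0.4,-2,0],[2,-9.8,0],[4.1,-19.6,0],[6.2,-29.4,0],[6.2,-29.4,0],[6.2,-29.4,30],[0,0,50],[0,0,0]], rotation=[[0,0,0],[0,0,0],[0,0,0],[0,0,0],[0,0,0],[0,0,0],[0,0,0],[0,0,0],[0,0,0]], hand=[0.45,0.45,0.45,0.45,0.45,0.45,0.45,0.45,0.45])

```text
clock: 14.48
eef_pos: [579.5, 83.4, 104.8]
eef_rot: [3.131, -0.61, 1.778]
wrist_force: [-0.5, 0.5, 1.1]
finger_gap: 42.5
finger_force: 0.0
```

```bash
python3 - <<'E'
from h import *
from cell import camera
look2()
t=camera("top")["image"][:,:,::-1];w=camera("wrist")["image"][:,:,::-1];s=camera("side")["image"][:,:,::-1]
im=np.zeros((600,800,3),np.uint8);im[:300,:400]=cv2.resize(t[185:260,110:210],(400,300),interpolation=2)
im[:300,400:]=cv2.resize(w,(400,300));im[300:,:400]=cv2.resize(s,(400,300));im[300:,400:]=cv2.resize(s[120:225,150:290],(400,300),interpolation=2)
cv2.imwrite("pics/p7.png",im)
E
```

```text
388 [173. 214.] 1221 [282.  67.]
t 14.525 tcp [578.5  83.8 102.6] rot [ 3.135 -0.611  1.776] F [ 0.5  0.9 -1.1] flask [545.5 237.1] rel fwd,left 156.8 1.1 caddy along,lat -1.1 -0.1
```

View pics/p7.png

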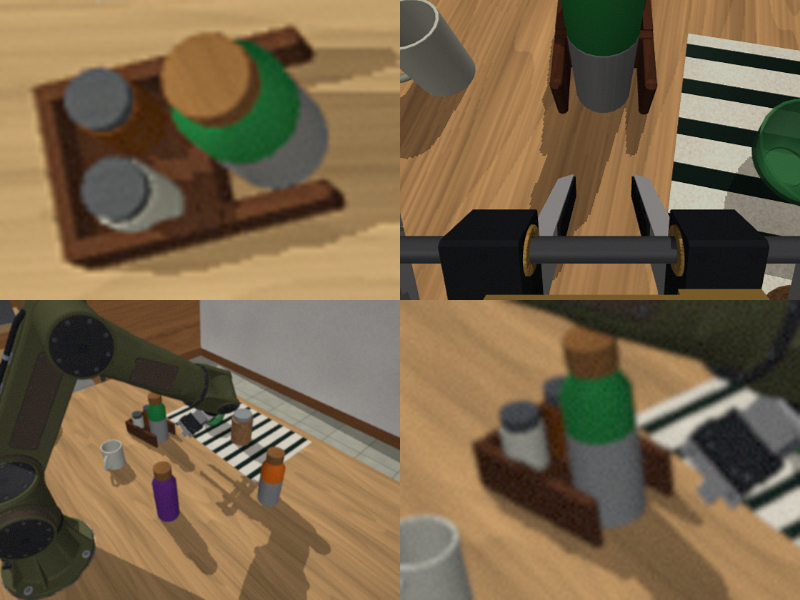

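The flask stands upright and centred in the bay, with its rear edge flush with the arm tips (wrist panel (603,108)). The other items haven't moved and the gripper is clear.

```bash
python3 -c "from cell import manip;print(manip.sign_off())"
```

```text
the job is handed in; nothing more can be done
None
```

The milk flask stands upright and centred in the caddy bay against the back wall, pushed in low on its steel half; the other items were left where they were, and the job was handed in at about 15 s.

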